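# Gauge the rail gap of a screw feeder with stepped leaves

### The arm

A 7-joint arm with a two-finger parallel gripper is mounted at the origin on the work surface. World frame = base frame: x ahead of the robot, y to its left, z up, the work surface at z = 0. Lengths are in m, angles in rad, forces in N, time in s.
With the tool pointing down it reaches from about 0.425 to 0.925 m from the base axis. Payload 6.8 kg.
Tool frame: the origin (TCP) lies midway between the tips of the shut fingers; the grasp point (between the pads) lies 19 mm behind it; z points along the fingers, y is the line along which they close (so a half turn about z gives the same grasp; the last joint's range is limited). The gripper opens to 85 mm and grips with 20 to 120 N. Pads are 22 mm wide; open, the fingers measure 114 mm over their backs; the gripper's body (76 mm by 85 mm) begins 54 mm behind the grasp point. The pads swing forward as they close: fully open they stand 13 mm farther back than shut.
Start: joints at [-1.384, 0.477, 0.022, 1.555, -0.011, 1.109, -0.083], TCP at [0.196, 0.646, 0.231] pointing down, gripper open.
Joint ranges: [-2.96, 2.96], [-0.34, 2.1], [-1.41, 1.46], [0.24, 2.44], [-1.37, 4.51], [0.17, 1.92], [-2.96, 2.96]. Speed limits (rad/s): [2.39, 2.39, 3.14, 3.14, 3.14, 3.14, 3.14].

### API

Orientations are given as a unit quaternion [w, x, y, z].
In Python, from station import bot, imaging gives the robot as it stands.
- The arm moves only by the tool move_arm, never from a script. Its argument "commands" is a list that holds one entry, the list of rows, each a list of 7 numbers: the shift along the tool's x, y, z in m, then the turn, a rotation vector about the tool's x, y, z in degrees, then the finger opening in m, from 0 to 0.0854. In form: [[[x, y, z, rx, ry, rz, grip], ...]]. A call has 1 to 20 rows; each row shifts and turns the commanded pose from where the row before left it, along the tool's axes as they then stand; what a row does not reach is not made up. A row lasts 1/8 s, in which the tool goes at most 62.5 mm and 10.7 degrees, less where a joint would pass 70% of its speed; a pose out of reach is approached as far as the arm can. A call is refused whole if a number of a shift passes 0.0625 or a number of a turn 10.7, either way. A call with a gripper value outside its range is refused whole. The fingers move at their own pace and stop on an object; "squeeze" is the grip in N (left out, the last holds). Time passes only in rows, so rows that do not move let the fingers close. It gives the time, the measured TCP pose, the force, the opening and the grip force at its end, in the units of the state.
- bot.get_obs(): the state, without advancing time (a new reading comes with each control period).
- imaging.read_camera(name): name is "scene" or "top" or "wrist"; returns the picture (420x560x3 uint8, red, green, blue); there is no depth.
- imaging.calibration(name): a dict with "intrinsics" (3x3 intrinsics, pixels), "extrinsics" (4x4, takes a point from camera to world coordinates); the wrist camera has in their place "mount" (4x4, takes a point from camera to tool coordinates, whose origin is the TCP and whose axes are the flange's). Camera axes: x right, y down, z forward; pixel columns grow to the right and rows downward; lengths in m; the calibration is good to about 2 mm. A picture is of the moment at which its call begins: read the wrist's pose just before it. calibration takes no time and is no camera call.
- bot.hand_in(): hands the job in; it is judged then, once.
The state is a dict: "t": time; "q": joint angles; "joint_vel": joint speeds; "joint_torque": joint torques, N m; "eef_pos": TCP position; "tool_rot": TCP orientation; "contact_force": force on the tool from outside, world axes, zero at the start; "torque": the same for the moment, N m; "gripper_width": opening from 0.0 (shut) to 1.0 (fully open); "grasp_force": force on a finger pad.
Only numpy, scipy, OpenCV 4.12 (cv2) and the standard library are available. Lean on these libraries where they do the work, as an engineer would, in place of code of your own. Each camera call takes 0.05 s, during which the arm holds its last target. There are 200 camera calls.

### The job

Find the gap between the screw feeder's two rails with the stepped gauge leaves from the rack: starting with the thinnest and working up one by one, lower each gently between the rails until its head sits on them; if it goes in freely, draw it out, stand it back in the rack and try the next. Leave the first leaf that binds (grips between the rails and drags when moved) fully down in the gap and let go of it, with the other three standing in the rack. Never force a leaf or lean it hard on the feeder, and leave the other things on the bench alone.

Things in the scene. Friction and masses are not known exactly. Their poses are not given: they have to be found in the camera images.
- feeder: Screw feeder fixed to the bench: grey base 250 x 150 x 30 mm, two parallel steel rails on it along its x, and a hopper of screws at its -x end (near wall 102 mm from the origin, top 130 mm above the bench). Rail tops are 75 mm above the bench. Origin: on the bench under the fixed rail's gap face, mid-length of the open 90 mm stretch of gap. Gap on the fixed rail's +y side. z up.
- feeder_mouth (a point): Point on the feeder at rail-top height (75 mm), in the plane of the fixed rail's gap face, mid-length of the open stretch: put the leaves in here. x along the gap, +y across it towards the sprung rail, z up. A leaf of thickness t lying on the fixed rail has its middle at y = t/2. The fixed rail's mouth bevel is 3 mm wide, 8 mm deep; the gap is open 45 mm down.
- feeder_end (a point): End of the fixed rail's gap face, at rail-top height, 45 mm along +x from feeder_mouth, same axes. The sprung rail, 16 mm wide, faces it across the unknown gap: 5.8 to 13.3 mm, new each time. It starts to yield (+y) at 5 N, stiffens 0.8 N per mm, stops dead at 3.9 mm: a slightly too thick leaf binds with 4 to 20 N of drag, a much thicker one cannot enter. Bevel 5 mm wide, 11 mm deep.
- rack_top (a point): Centre of the top of the gauge rack, a fixed wooden block 70 (x) x 190 (y) x 45 mm high; this point is 45 mm above the bench. Four slots in a row along y at -69, -23, 23, 69 mm, each 24 (x) by 17 mm (y), 40 mm deep, mouths bevelled 2 mm. z up. Any leaf fits any slot; which leaf starts in which slot varies.
- leaf_a: The thinnest gauge leaf: steel blade 5 mm thick (y), 20 mm wide (x), 34 mm long, pointing down from a grey head 24 mm wide (x), 34 mm thick (y), 44 mm high (the wider the head, the thicker the blade). About 70 g. Starts standing in the rack, axes as the rack's. Origin: centre of the head's underside, which rests on the rack's top or, fully down, on the rails. Hold it across x.
- leaf_b: The second thinnest gauge leaf: steel blade 8 mm thick (y), 20 mm wide (x), 34 mm long, pointing down from a grey head 32 mm wide (x), 34 mm thick (y), 44 mm high (the wider the head, the thicker the blade). About 70 g. Starts standing in the rack, axes as the rack's. Origin: centre of the head's underside, which rests on the rack's top or, fully down, on the rails. Hold it across x.
- leaf_c: The third thinnest gauge leaf: steel blade 11 mm thick (y), 20 mm wide (x), 34 mm long, pointing down from a grey head 40 mm wide (x), 34 mm thick (y), 44 mm high (the wider the head, the thicker the blade). About 70 g. Starts standing in the rack, axes as the rack's. Origin: centre of the head's underside, which rests on the rack's top or, fully down, on the rails. Hold it across x.
- leaf_d: The thickest gauge leaf: steel blade 14 mm thick (y), 20 mm wide (x), 34 mm long, pointing down from a grey head 48 mm wide (x), 34 mm thick (y), 44 mm high (the wider the head, the thicker the blade). About 70 g. Starts standing in the rack, axes as the rack's. Origin: centre of the head's underside, which rests on the rack's top or, fully down, on the rails. Hold it across x.
- carton: Red carton of screws, 75 x 120 x 45 mm, loose on the bench; a bystander. Origin: centre of its underside.
- tin: Tin, 60 mm across and 75 mm high, loose on the bench; a bystander. Origin: centre of its underside.
- wrench: Steel wrench lying loose on the bench; a bystander. Origin: under it, on the bench.
Not all that is in view belongs to the job. Leave any blue look-alike of the leaf_a alone. What is shaped like the leaf_c but yellow is not meant.

How it is judged:
By the outcome, as a careful person would: the job done as asked, in the order asked, and still so for the second after the job is handed in, with the robot touching nothing.
It also fails if it takes over 72 s, if anything falls off the work surface, if the arm or the gripper's body presses on something with over 40 N, if the wrist force passes 120 N, or if a joint passes its speed limit or range.

## Working session

There is one attempt and no reset: what is moved stays moved. The work goes in short steps, Python scripts to look and compute and a tool call to move; the robot and the scene stay as the last step left them, time stands still between calls to the robot, and variables do not carry over. Pictures are saved under pics/ and viewed, at most 10 in all, crops included, and the job is handed in when it is done.

Besides the shell and the picture viewer there is one more tool, called after "Call:" as name([rows], argument=value, ...), one row to a line, values as JSON. move_arm: Moves the arm, as the interface text tells. Its arguments: {"type":"object","properties":{"commands":{"type":"array","items":{"type":"array","items":{"type":"array","items":{"type":"number"}}}},"squeeze":{"type":"number"}},"required":["commands"]}

```bash
ls; mkdir -p pics; python3 - <<'E'
from station import bot, imaging
import cv2,numpy as np
np.set_printoptions(precision=4,suppress=True)
for n in ("scene","top"):
    im=imaging.read_camera(n); cv2.imwrite(f"pics/{n}0.png",im[:,:,::-1])
    c=imaging.calibration(n); print(n,c["intrinsics"],c["extrinsics"])
c=imaging.calibration("wrist"); print(c)
print(bot.get_obs())
E
```

```text
pics
scene [[435.5611   0.     277.5962]
 [  0.     435.5611 206.9274]
 [  0.       0.       1.    ]] [[-0.7596  0.4866 -0.4314  1.0663]
 [ 0.6502  0.5808 -0.4898  0.5297]
 [ 0.0123 -0.6526 -0.7576  0.8487]
 [ 0.      0.      0.      1.    ]]
top [[468.0617   0.     284.4815]
 [  0.     468.0617 209.7538]
 [  0.       0.       1.    ]] [[ 0.0271 -0.98    0.197   0.4154]
 [-0.9994 -0.0228  0.0242 -0.0008]
 [-0.0192 -0.1975 -0.9801  1.1969]
 [ 0.      0.      0.      1.    ]]
{'intrinsics': array([[336.7341,   0.    , 278.1703],
       [  0.    , 336.7341, 209.7439],
       [  0.    ,   0.    ,   1.    ]]), 'mount': array([[ 0.0001, -0.9582, -0.2861,  0.0721],
       [ 1.    ,  0.    ,  0.0001, -0.0009],
       [-0.0001, -0.2861,  0.9582, -0.1428],
       [ 0.    ,  0.    ,  0.    ,  1.    ]])}
{'t': 0.1, 'q': array([-1.3841,  0.4777,  0.0223,  1.5563, -0.0115,  1.1093, -0.0831]), 'joint_vel': array([-0.0019, -0.0018, -0.0005, -0.0024,  0.0016, -0.0011, -0.0007]), 'joint_torque': array([  0.0037, -59.7763,   1.6132, -28.1951,   0.0129,   0.0051,
         0.    ]), 'eef_pos': array([0.196 , 0.6454, 0.2304]), 'tool_rot': array([-0.0001,  0.1468,  0.9892, -0.0008]), 'contact_force': array([ 0.219 ,  0.0612, -0.2021]), 'torque': array([-0.0093,  0.0422,  0.0212]), 'grasp_force': 0.0, 'gripper_width': 0.998491943916762}
```

View pics/scene0.png

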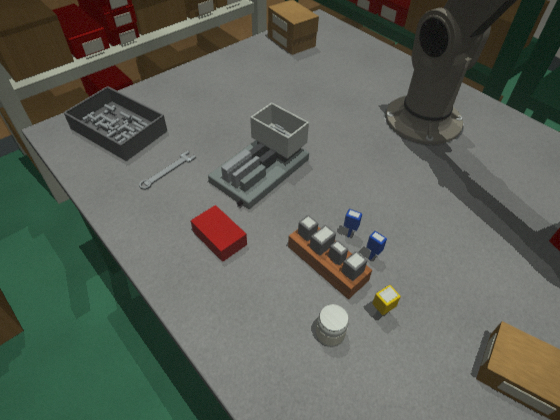

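View pics/top0.png

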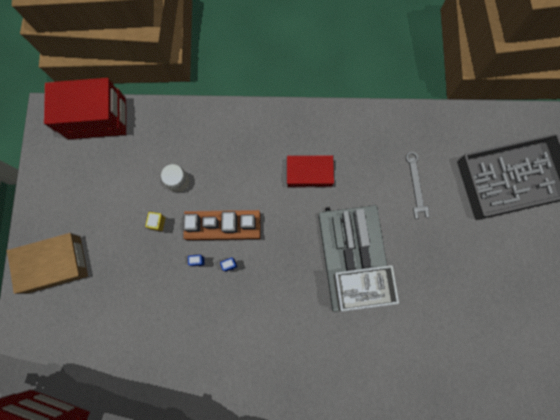

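The top view shows the rack near (222,225), with its four grey heads, and the feeder gap near (350,235). The hopper is towards the robot at (367,288), so feeder +x is roughly world +x. The blue decoys are at (195,260) and (228,265), and the yellow one is at (154,220).

```bash
cat > h.py <<'E'
from station import bot, imaging
import cv2,numpy as np
from scipy.spatial.transform import Rotation as R
np.set_printoptions(precision=4,suppress=True)
def toolT(o=None):
    o=o or bot.get_obs(); T=np.eye(4); w,x,y,z=o["tool_rot"]
    T[:3,:3]=R.from_quat([x,y,z,w]).as_matrix(); T[:3,3]=o["eef_pos"]; return T
def snap(n,f=None):
    T=toolT(); im=imaging.read_camera(n); c=imaging.calibration(n)
    E=T@c["mount"] if n=="wrist" else c["extrinsics"]
    if f: cv2.imwrite(f"pics/{f}.png",im[:,:,::-1]); np.savez(f"pics/{f}.npz",im=im,E=E,K=c["intrinsics"])
    return im,E,c["intrinsics"]
def ray(px,E,K,z):
    px=np.atleast_2d(px).astype(float); d=np.c_[px,np.ones(len(px))]@np.linalg.inv(K).T@E[:3,:3].T
    return E[:3,3]+d*((z-E[2,3])/d[:,2])[:,None]
def proj(P,E,K):
    p=(np.atleast_2d(P)-E[:3,3])@E[:3,:3]@K.T; return p[:,:2]/p[:,2:]
def rect(mask,E,K,z):
    c=max(cv2.findContours(mask.astype(np.uint8),cv2.RETR_EXTERNAL,cv2.CHAIN_APPROX_NONE)[0],key=cv2.contourArea)[:,0]
    return cv2.minAreaRect(((ray(c,E,K,z)[:,:2])*1000).astype(np.float32))
def info():
    o=bot.get_obs(); T=toolT(o)
    print(o["t"],o["eef_pos"],"F",o["contact_force"],"M",o["torque"],"w",o["gripper_width"]*85.4,"g",o["grasp_force"],"yaw x-axis",np.degrees(np.arctan2(T[1,0],T[0,0])),"tilt",T[:3,2],"q",o["q"])
E
python3 - <<'E'
from h import *
im,E,K=snap("top")
hsv=cv2.cvtColor(im,cv2.COLOR_RGB2HSV)
m=cv2.inRange(hsv,(3,120,60),(14,255,255)); m[:,:170]=0;m[:,280:]=0;m[:180]=0;m[260:]=0
m=cv2.morphologyEx(m,cv2.MORPH_CLOSE,np.ones((9,9)))
print("rack",rect(m,E,K,.045))
print("heads",ray([[191,222],[210,222],[229,222],[248,222]],E,K,.089))
print("feeder base corners",ray([[319,209],[378,207],[333,310]],E,K,.03))
print("gap approx",ray([[344,235],[356,235]],E,K,.075))
info()
E
```

```text
rack ((604.78271484375, 183.94741821289062), (71.05197143554688, 187.5343780517578), 2.1726348400115967)
heads [[0.6027 0.2511 0.089 ]
 [0.6038 0.2052 0.089 ]
 [0.6049 0.1593 0.089 ]
 [0.606  0.1135 0.089 ]]
feeder base corners [[ 0.654  -0.0597  0.03  ]
 [ 0.6626 -0.209   0.03  ]
 [ 0.4039 -0.0968  0.03  ]]
gap approx [[ 0.5821 -0.1184  0.075 ]
 [ 0.5828 -0.1473  0.075 ]]
0.15 [0.196  0.6455 0.2306] F [ 0.3937 -0.1438 -0.0356] M [0.0007 0.0089 0.0222] w 85.67239621209931 g 0.0 yaw x-axis 163.10870513789482 tilt [-0.0003 -0.0013 -1.    ] q [-1.3841  0.4776  0.0223  1.5562 -0.0115  1.1093 -0.0831]
```

```bash
cat >> h.py <<'E'
def plan(goal,yaw,n,g=.0854,o=None):
    """n rows from the measured pose to goal, tool down, tool x at yaw deg; shift in the row-start frame"""
    T=toolT(); y0=np.degrees(np.arctan2(T[1,0],T[0,0])); p0=T[:3,3]
    dy=(yaw-y0+180)%360-180; d=(np.array(goal)-p0)/n
    for i in range(n):
        a=np.radians(y0+dy*i/n); c,s=np.cos(a),np.sin(a)
        print([round(float(c*d[0]+s*d[1]),4),round(float(s*d[0]-c*d[1]),4),round(float(-d[2]),4),0,0,round(-dy/n,2),g],end=",")
    print()
E
python3 -c "
from h import *
plan([.605,.184,.23],92,12)"
```

```text
[-0.0438, -0.0269, 0.0, 0, 0, np.float64(5.93), 0.0854],[-0.0463, -0.0222, 0.0, 0, 0, np.float64(5.93), 0.0854],[-0.0484, -0.0173, 0.0, 0, 0, np.float64(5.93), 0.0854],[-0.0499, -0.0122, 0.0, 0, 0, np.float64(5.93), 0.0854],[-0.0509, -0.007, 0.0, 0, 0, np.float64(5.93), 0.0854],[-0.0514, -0.0017, 0.0, 0, 0, np.float64(5.93), 0.0854],[-0.0513, 0.0036, 0.0, 0, 0, np.float64(5.93), 0.0854],[-0.0506, 0.0089, 0.0, 0, 0, np.float64(5.93), 0.0854],[-0.0494, 0.014, 0.0, 0, 0, np.float64(5.93), 0.0854],[-0.0477, 0.0191, 0.0, 0, 0, np.float64(5.93), 0.0854],[-0.0455, 0.0239, 0.0, 0, 0, np.float64(5.93), 0.0854],[-0.0428, 0.0285, 0.0, 0, 0, np.float64(5.93), 0.0854],
```

Call:
move_arm([
  [[-0.044,-0.027,0,0,0,5.9,0.085],[-0.046,-0.022,0,0,0,5.9,0.085],[-0.048,-0.017,0,0,0,5.9,0.085],[-0.05,-0.012,0,0,0,5.9,0.085],[-0.051,-0.007,0,0,0,5.9,0.085],[-0.051,-0.002,0,0,0,5.9,0.085],[-0.051,0.004,0,0,0,5.9,0.085],[-0.051,0.009,0,0,0,5.9,0.085],[-0.049,0.014,0,0,0,5.9,0.085],[-0.048,0.019,0,0,0,5.9,0.085],[-0.046,0.024,0,0,0,5.9,0.085],[-0.043,0.029,0,0,0,5.9,0.085],[0,0,0,0,0,0,0.085],[0,0,0,0,0,0,0.085]],
])

```text
t: 1.9
eef_pos: [0.6065, 0.1864, 0.2308]
tool_rot: [-0.0, 0.693, 0.721, -0.0]
contact_force: [-0.2, 0.3, 0.4]
gripper_width: 0.996
grasp_force: 0.0
```

```bash
python3 -c "
from h import *
info(); snap('wrist','w1')"
```

```text
1.9 [0.6065 0.1864 0.2308] F [-0.1664  0.2672  0.3503] M [ 0.0276 -0.0202 -0.0219] w 85.02942698850356 g 0.0 yaw x-axis 92.34222935414986 tilt [-0.0011  0.0002 -1.    ] q [-0.7271  0.4367  0.452   1.6815 -0.2124  1.0731 -0.1689]
```

View pics/w1.png

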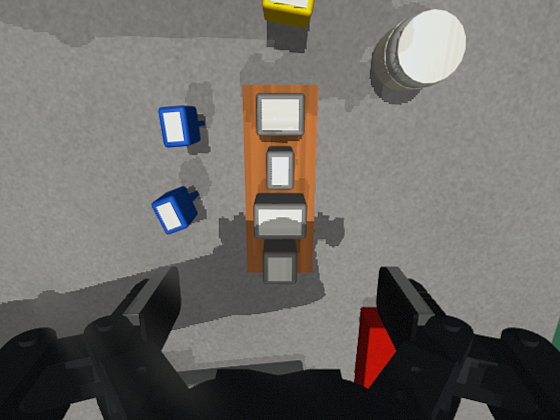

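The wrist view looks straight down on the rack, with image up being world +y. From top to bottom the heads are C (280,115), A (281,168), D (280,217) and B (280,265). The blue and yellow decoys stand clear of the rack.

```bash
python3 - <<'E'
from h import *
d=np.load("pics/w1.npz"); im,E,K=d["im"],d["E"],d["K"]
hsv=cv2.cvtColor(im,cv2.COLOR_RGB2HSV)
m=cv2.inRange(hsv,(5,110,40),(16,255,255)); m[:,:225]=0;m[:,340:]=0;m[275:]=0
L=[];Rr=[]
for r in range(92,268):
    c=np.flatnonzero(m[r])
    if len(c)>8: L.append([c[0]-.5,r]);Rr.append([c[-1]+.5,r])
for n,s in(("L",L),("R",Rr)):
    P=ray(s,E,K,.045); f=np.polyfit(P[:,1],P[:,0],1); r=P[:,0]-np.polyval(f,P[:,1]); k=abs(r)<.0015
    f=np.polyfit(P[k,1],P[k,0],1); print(n,"x at y=.184",np.polyval(f,.184),"yaw",-np.degrees(np.arctan(f[0])),k.sum())
rows=np.flatnonzero(m[:,250:310].sum(1)>0); print("rows",rows[0],rows[-1])
cols=[c for c in range(248,312)]
top=[[c,np.flatnonzero(m[:,c])[0]-.5] for c in cols if m[:,c].any()]
P=ray(top,E,K,.045);print("top end y",np.median(P[:,1]))
g=((hsv[...,1]<45)).astype(np.uint8)
w=cv2.inRange(hsv,(0,0,140),(180,40,255))
for n,(r0,r1) in dict(C=(92,136),A=(145,188),D=(195,238)).items():
    mm=np.zeros_like(w); mm[r0:r1,246:315]=w[r0:r1,246:315]
    q=rect(mm,E,K,.089); print(n,q)
for n,(x,y) in dict(a=(280,115)).items(): print(hsv[95:290:5,280].tolist())
E
```

```text
L x at y=.184 0.5733215508861457 yaw 2.2875953280352452 176
R x at y=.184 0.6431970277964348 yaw 2.288635990000973 176
rows 85 272
top end y 0.27986198794839223
C ((605.6804809570312, 254.22726440429688), (34.323463439941406, 28.16318130493164), 2.3467183113098145)
A ((607.35986328125, 208.3815155029297), (18.583662033081055, 27.617355346679688), 1.900020956993103)
D ((608.003662109375, 165.00022888183594), (39.9783935546875, 21.49806022644043), 2.352205753326416)
[[10, 7, 117], [34, 8, 230], [26, 8, 225], [30, 8, 225], [26, 9, 224], [30, 8, 226], [33, 14, 216], [30, 10, 134], [0, 3, 73], [13, 179, 81], [13, 168, 152], [15, 10, 51], [15, 10, 148], [90, 4, 230], [83, 4, 230], [80, 3, 230], [70, 3, 229], [68, 4, 229], [60, 2, 117], [12, 177, 150], [90, 5, 50], [170, 15, 52], [20, 7, 114], [49, 9, 233], [41, 9, 232], [30, 11, 143], [26, 14, 145], [30, 11, 136], [30, 11, 97], [60, 7, 39], [60, 6, 44], [30, 7, 39], [0, 0, 78], [39, 13, 140], [30, 15, 140], [23, 17, 139], [26, 13, 138], [25, 11, 141], [8, 12, 82]]
```

Call:
move_arm([
  [[0.022,0.002,0.04,0,0,0,0.06],[0,0,0.05,0,0,0,0.06],[0,0,0.045,0,0,0,0.06],[0,0,0.03,0,0,0,0.06],[0,0,0.013,0,0,0,0.06],[0,0,0,0,0,0,0.0],[0,0,0,0,0,0,0.0],[0,0,0,0,0,0,0.0],[0,0,0,0,0,0,0.0],[0,0,0,0,0,0,0.0]],
], squeeze=50)

```text
t: 3.2
eef_pos: [0.609, 0.2086, 0.0549]
tool_rot: [0.0, 0.693, 0.721, 0.001]
contact_force: [-1.7, 0.4, 6.5]
gripper_width: 0.274
grasp_force: 50.3
```

```bash
python3 -c "
from h import *
info()"
```

```text
3.2 [0.609  0.2086 0.0549] F [-1.7449  0.3671  6.4892] M [ 0.0777  0.404  -0.017 ] w 23.37627862520125 g 50.250710248947144 yaw x-axis 92.31069910903328 tilt [ 0.0019  0.0014 -1.    ] q [-0.6855  0.6542  0.3627  1.7833 -0.3197  0.7598 -0.1177]
```

Call:
move_arm([
  [[0,0,-0.02,0,0,0,0.0],[0,0,-0.035,0,0,0,0.0],[0,0,-0.04,0,0,0,0.0],[-0.03,-0.005,-0.02,0,0,0,0.0],[-0.054,-0.005,-0.015,0,0,0,0.0],[-0.055,-0.005,-0.015,0,0,0,0.0],[-0.055,-0.005,-0.015,0,0,0,0.0],[-0.055,-0.005,-0.01,0,0,0,0.0],[-0.055,-0.005,-0.005,0,0,0,0.0],[-0.054,-0.005,0,0,0,0,0.0],[0,0,0,0,0,0,0.0],[0,0,0,0,0,0,0.0]],
])

```text
t: 4.7
eef_pos: [0.5876, -0.1507, 0.2291]
tool_rot: [0.0, 0.693, 0.721, 0.001]
contact_force: [-0.6, 1.3, -0.8]
gripper_width: 0.274
grasp_force: 49.6
```

```bash
python3 -c "
from h import *
info(); snap('wrist','w2')"
```

```text
4.7 [ 0.5876 -0.1507  0.2291] F [-0.5795  1.2584 -0.8028] M [0.0164 0.0001 0.0131] w 23.358219269501127 g 49.60498094558716 yaw x-axis 92.28384808346685 tilt [ 0.0009  0.0007 -1.    ] q [-0.2517  0.3996  0.5296  1.7564 -0.2301  1.0466  0.3993]
```

View pics/w2.png

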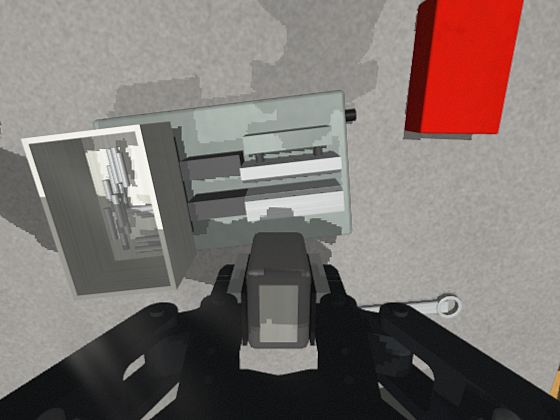

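The wrist view over the feeder shows leaf A held at (278,290). The sprung rail, with its springs behind, spans about (200–342, 165) and the fixed rail about (190–343, 203). The gap is near row 185 and the hopper is on the left.

```bash
python3 -c "
import cv2
im=cv2.imread('pics/w2.png')[120:240,180:360]
cv2.imwrite('pics/w2c.png',cv2.resize(im,None,fx=4.4,fy=4.4,interpolation=cv2.INTER_CUBIC))
g=cv2.cvtColor(cv2.imread('pics/w2.png'),6)
for c in (255,275,295,315,330): print(c,g[145:228,c].tolist())
for r in (165,172,200,208): print(r,g[r,325:356].tolist())"
```

```text
255 [184, 184, 184, 185, 184, 183, 187, 196, 119, 59, 80, 82, 91, 114, 101, 78, 78, 80, 84, 73, 60, 148, 224, 225, 222, 220, 221, 221, 219, 220, 220, 221, 226, 212, 129, 101, 97, 115, 146, 153, 154, 150, 99, 78, 81, 83, 85, 82, 82, 79, 125, 121, 119, 117, 114, 141, 215, 217, 211, 215, 218, 213, 220, 222, 219, 214, 213, 209, 209, 213, 211, 211, 214, 216, 213, 207, 136, 97, 101, 102, 103, 104, 103]
275 [184, 184, 184, 185, 188, 179, 104, 72, 66, 142, 159, 159, 126, 86, 79, 82, 84, 78, 68, 191, 227, 224, 221, 221, 221, 221, 221, 219, 221, 222, 229, 178, 114, 99, 109, 147, 151, 151, 151, 137, 92, 79, 82, 83, 83, 84, 82, 89, 126, 120, 117, 117, 110, 165, 216, 216, 210, 216, 218, 216, 222, 232, 153, 122, 130, 127, 129, 131, 129, 127, 130, 130, 130, 116, 104, 102, 103, 102, 104, 103, 105, 103, 104]
295 [158, 160, 161, 140, 89, 66, 148, 158, 155, 163, 101, 77, 82, 84, 71, 72, 101, 213, 227, 222, 221, 220, 221, 221, 221, 220, 219, 222, 230, 164, 108, 104, 97, 134, 151, 149, 155, 125, 86, 80, 84, 84, 84, 81, 78, 113, 123, 120, 117, 119, 90, 193, 221, 215, 212, 215, 215, 216, 220, 219, 214, 214
[... 847 characters left out ...]
0, 169, 169, 166, 168, 169, 175, 114, 91, 97, 101, 100, 101]
165 [219, 219, 218, 219, 219, 218, 219, 219, 218, 219, 219, 218, 218, 217, 218, 221, 208, 170, 176, 178, 176, 158, 134, 129, 172, 166, 166, 168, 170, 165, 160]
172 [100, 103, 105, 105, 106, 106, 106, 104, 106, 111, 110, 114, 126, 128, 134, 147, 162, 179, 176, 176, 173, 159, 131, 126, 168, 164, 160, 162, 163, 165, 161]
200 [215, 214, 215, 215, 216, 214, 213, 212, 211, 213, 210, 211, 211, 212, 210, 210, 210, 212, 204, 171, 170, 173, 167, 150, 129, 124, 161, 158, 159, 162, 161]
208 [207, 207, 208, 207, 207, 207, 208, 205, 208, 207, 208, 208, 205, 207, 206, 206, 206, 208, 204, 187, 166, 168, 167, 155, 134, 132, 172, 164, 164, 167, 166]
```

View pics/w2c.png

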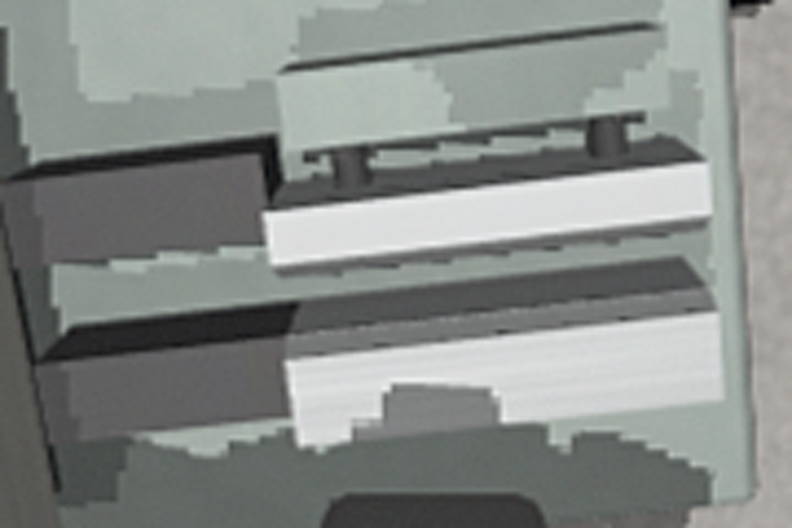

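```bash
python3 - <<'E'
from h import *
d=np.load("pics/w2.npz"); im,E,K=d["im"],d["E"],d["K"]
g=cv2.cvtColor(im,cv2.COLOR_RGB2GRAY).astype(float)
def edge(c,r0,r1,lev,up):
    s=g[:,c]
    for r in range(r0,r1):
        a,b=s[r],s[r+1]
        if (a<lev<=b) if up else (a>lev>=b): return r+(lev-a)/(b-a)
def line(name,f,z):
    pts=[(c,f(c)) for c in range(250,340)]; pts=np.array([p for p in pts if p[1] is not None])
    P=ray(pts,E,K,z); k=np.ones(len(P),bool)
    for _ in range(3):
        q=np.polyfit(P[k,0],P[k,1],1); e=P[:,1]-np.polyval(q,P[:,0]); k=abs(e)<max(2*e[k].std(),2e-4)
    print(name,"yaw",np.degrees(np.arctan(q[0])),"y at .59",np.polyval(q,.59),k.sum(),e[k].std()); return q
sl=lambda c:-(c-295)*.145
fw=line("fixed top",lambda c:edge(c,int(190+sl(c)),int(203+sl(c)),165,True),.075)
fb=line("fixed bevel low",lambda c:edge(c,int(185+sl(c)),int(193+sl(c)),100,True),.067)
st=line("sprung top",lambda c:edge(c,int(168+sl(c)),int(180+sl(c)),180,False),.075)
sb=line("sprung back",lambda c:edge(c,int(155+sl(c)),int(166+sl(c)),150,True),.075)
print("end fixed",ray([[343.6,195],[343.8,205]],E,K,.075),"left",ray([[245.2,201],[246,208]],E,K,.075))
E
```

```text
fixed top yaw 8.897326224835542 y at .59 -0.15574246882544052 90 6.380114725752003e-05
fixed bevel low yaw 8.898733703307077 y at .59 -0.15213614587742563 81 0.00012994542306327898
sprung top yaw 8.912997201936802 y at .59 -0.13538116630273395 90 5.457495981248599e-05
sprung back yaw 8.887599331584989 y at .59 -0.1242710628682534 90 5.922117928682149e-05
end fixed [[ 0.6477 -0.1512  0.075 ]
 [ 0.6488 -0.1606  0.075 ]] left [[ 0.5585 -0.1603  0.075 ]
 [ 0.5593 -0.167   0.075 ]]
```

Fitted edges: rail yaw is 8.90°, and the sprung rail top measures 11.0 mm as expected. The open stretch is 90 mm ✓, and the gap comes out at about 12.1 mm. The mouth is at about (0.6026, -0.1507).

Call:
move_arm([
  [[0.0055,0.0145,0.03,0,0,-6.6,0.0],[0,0,0.04,0,0,0,0.0],[0,0,0.03,0,0,0,0.0],[0,0,0.0,0,0,0,0.0],[0,0,0.0,0,0,0,0.0]],
])

```text
t: 5.38
eef_pos: [0.6029, -0.1443, 0.1296]
tool_rot: [0.001, 0.65, 0.76, 0.001]
contact_force: [0.2, 0.1, -0.4]
gripper_width: 0.27
grasp_force: 49.5
```

```bash
python3 -c "
from h import *
info(); snap('wrist','w3');snap('scene','s3')"
```

```text
5.375 [ 0.6029 -0.1443  0.1296] F [ 0.2427  0.0555 -0.4175] M [-0.0324 -0.0389 -0.0326] w 23.061469149495153 g 49.539899826049805 yaw x-axis 98.99033640934626 tilt [ 0.0017 -0.     -1.    ] q [-0.1971  0.5303  0.4513  1.8079 -0.2936  0.8682  0.5485]
```

View pics/w3.png

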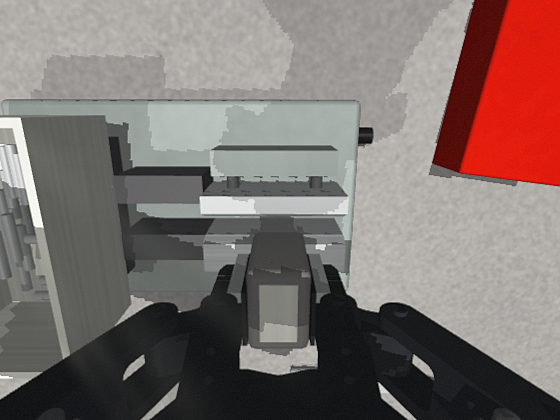

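Leaf A is squared up to the rails over the gap: sprung rail at row 205, fixed rail at row 235, head at (278,290). I'll lower it gently.

Call:
move_arm([
  [[0,0,0.008,0,0,0,0.0],[0,0,0.008,0,0,0,0.0],[0,0,0.008,0,0,0,0.0],[0,0,0.0,0,0,0,0.0]],
])

```text
t: 5.98
eef_pos: [0.6012, -0.1449, 0.1032]
tool_rot: [-0.001, 0.65, 0.76, -0.001]
contact_force: [-0.7, -0.5, -0.5]
gripper_width: 0.273
grasp_force: 49.5
```

Call:
move_arm([
  [[0,0,0.008,0,0,0,0.0],[0,0,0.006,0,0,0,0.0],[0,0,0.003,0,0,0,0.0],[0,0,0.001,0,0,0,0.0],[0,0,0.001,0,0,0,0.0]],
])

```text
t: 6.6
eef_pos: [0.602, -0.1451, 0.0854]
tool_rot: [0.0, 0.65, 0.76, 0.0]
contact_force: [-0.0, -0.2, -1.5]
gripper_width: 0.272
grasp_force: 49.5
```

Call:
move_arm([
  [[0,0,0.001,0,0,0,0.0],[0,0,0,0,0,0,0.0]],
])

```text
t: 6.85
eef_pos: [0.602, -0.1451, 0.0849]
tool_rot: [0.0, 0.65, 0.76, 0.0]
contact_force: [-0.8, 0.8, 4.2]
gripper_width: 0.27
grasp_force: 50.1
```

Leaf A is seated freely (4 N at the head). I'll do a gentle side probe to check the gap centre.

Call:
move_arm([
  [[0,0,-0.003,0,0,0,0.0],[-0.003,0,0,0,0,0,0.0],[-0.0015,0,0,0,0,0,0.0],[0,0,0,0,0,0,0.0]],
])

```text
t: 7.35
eef_pos: [0.6026, -0.148, 0.0872]
tool_rot: [-0.001, 0.65, 0.76, 0.001]
contact_force: [-1.0, 6.0, 2.3]
gripper_width: 0.275
grasp_force: 49.9
```

Call:
move_arm([
  [[0.0045,0,0,0,0,0,0.0],[0.003,0,0,0,0,0,0.0],[0.0015,0,0,0,0,0,0.0],[0,0,0,0,0,0,0.0]],
])

```text
t: 7.85
eef_pos: [0.6011, -0.1408, 0.0873]
tool_rot: [0.0, 0.65, 0.76, -0.0]
contact_force: [0.8, 1.8, -1.0]
gripper_width: 0.274
grasp_force: 49.5
```

Call:
move_arm([
  [[0.0012,0,0,0,0,0,0.0],[0,0,0,0,0,0,0.0],[0,0,0,0,0,0,0.0]],
])

```text
t: 8.22
eef_pos: [0.601, -0.1405, 0.0873]
tool_rot: [0.001, 0.65, 0.76, -0.0]
contact_force: [0.6, -4.1, -3.0]
gripper_width: 0.271
grasp_force: 49.4
```

```bash
sed -i 's/round(-dy\/n,2)/round(float(-dy\/n),2)/' h.py; python3 - <<'E'
from h import *
import h
class O: pass
T0=np.eye(4); y=np.radians(98.95); T0[:3,0]=[np.cos(y),np.sin(y),0]; T0[:3,3]=[.602,-.1443,.16]
h.toolT=lambda o=None:T0
plan([.609,.2086,.16],92.3,7,0)
E
```

```text
[0.0496, 0.0088, -0.0, 0, 0, 0.95, 0],[0.0498, 0.008, -0.0, 0, 0, 0.95, 0],[0.0499, 0.0072, -0.0, 0, 0, 0.95, 0],[0.05, 0.0064, -0.0, 0, 0, 0.95, 0],[0.0501, 0.0055, -0.0, 0, 0, 0.95, 0],[0.0502, 0.0047, -0.0, 0, 0, 0.95, 0],[0.0503, 0.0039, -0.0, 0, 0, 0.95, 0],
```

Call:
move_arm([
  [[-0.005,0,0,0,0,0,0.0],[0,0,-0.013,0,0,0,0.0],[0,0,-0.03,0,0,0,0.0],[0,0,-0.03,0,0,0,0.0],[0.0496,0.0088,0,0,0,0.95,0],[0.0498,0.008,0,0,0,0.95,0],[0.0499,0.0072,0,0,0,0.95,0],[0.05,0.0064,0,0,0,0.95,0],[0.0501,0.0055,0,0,0,0.95,0],[0.0502,0.0047,0,0,0,0.95,0],[0.0503,0.0039,0,0,0,0.95,0],[0,0,0.03,0,0,0,0],[0,0,0.02,0,0,0,0],[0,0,0,0,0,0,0]],
])

```text
t: 9.98
eef_pos: [0.6079, 0.2072, 0.109]
tool_rot: [-0.001, 0.694, 0.72, -0.002]
contact_force: [0.0, -0.9, -0.6]
gripper_width: 0.272
grasp_force: 49.5
```

Call:
move_arm([
  [[0.0013,0.001,0.01,0,0,0,0],[0,0,0.015,0,0,0,0],[0,0,0.015,0,0,0,0],[0,0,0.009,0,0,0,0],[0,0,0.004,0,0,0,0],[0,0,0.0,0,0,0,0]],
])

```text
t: 10.72
eef_pos: [0.6124, 0.2145, 0.0666]
tool_rot: [-0.002, 0.693, 0.721, 0.005]
contact_force: [-22.7, 1.8, 68.0]
gripper_width: 0.274
grasp_force: 64.8
```

Call:
move_arm([
  [[0,0,-0.015,0,0,0,0],[0,0,-0.02,0,0,0,0],[0,0,-0.02,0,0,0,0],[0,0,0,0,0,0,0]],
])

```text
t: 11.22
eef_pos: [0.6113, 0.21, 0.114]
tool_rot: [0.001, 0.693, 0.721, 0.001]
contact_force: [-0.1, -0.0, -1.5]
gripper_width: 0.278
grasp_force: 55.7
```

```bash
python3 -c "
from h import *
info(); im=snap('wrist','w4')[0];im2=snap('scene','s4')[0]
a=im[60:400,130:430]; b=cv2.resize(im2[200:300,270:400],None,fx=3.4,fy=3.4)
cv2.imwrite('pics/c4.png',np.hstack([a,b])[:,:,::-1])"
```

```text
11.225 [0.6113 0.21   0.114 ] F [-0.1316 -0.0133 -1.5033] M [-0.0217 -0.012   0.0317] w 23.73321493476982 g 55.669705867767334 yaw x-axis 92.2382780117985 tilt [ 0.0029  0.0011 -1.    ] q [-0.7342  0.5866  0.4305  1.7516 -0.3077  0.8672 -0.1278]
```

View pics/c4.png

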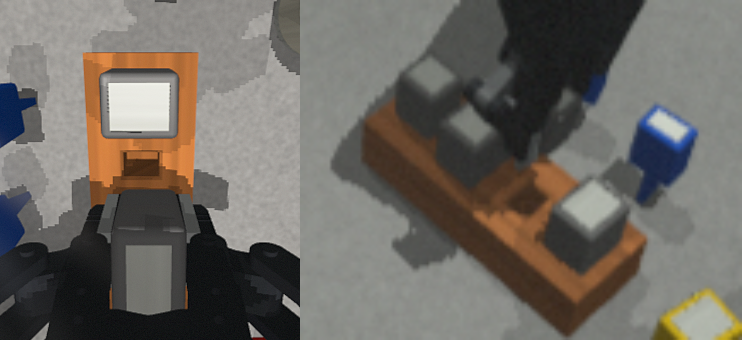

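The slot at about (272,223) is open and empty. The head now sits lower in the image than before (front top edge near row 250, where it was 233), so A has slid up or tilted in the grip. I'll measure it.

```bash
python3 - <<'E'
from h import *
M=imaging.calibration("wrist")["mount"]; K=imaging.calibration("wrist")["intrinsics"]
for s in (0,.005,.01,.015,.02):
    P=[[.017,0,-.054-s],[.017,0,-.010-s],[-.017,0,-.054-s],[-.017,0,-.01-s],[.0025,0,.024-s]]
    print(s,proj(P,M,K)[:,1].round(1))
for f in("w3","w4"):
    d=np.load(f"pics/{f}.npz"); g=cv2.cvtColor(d["im"],cv2.COLOR_RGB2GRAY)
    print(f,[(225+i*1,int(v)) for i,v in enumerate(g[225:400,290])][::3])
    c=[int(v) for v in g[270,225:330]]; print(c)
d=np.load("pics/w4.npz")
print("slot",ray([[252,211],[290,211],[252,237],[290,237],[272,224]],d["E"],d["K"],.045))
E
```

```text
0 [299.9 243.7 391.4 313.5 244.6]
0.005 [309.5 248.4 404.2 320.1 248.3]
0.01 [320.  253.3 418.2 327.1 252.2]
0.015 [331.7 258.7 433.6 334.7 256.4]
0.02 [344.7 264.5 450.7 342.8 260.8]
w3 [(225, 74), (228, 73), (231, 76), (234, 64), (237, 62), (240, 68), (243, 64), (246, 67), (249, 68), (252, 67), (255, 68), (258, 69), (261, 68), (264, 66), (267, 68), (270, 57), (273, 65), (276, 68), (279, 73), (282, 73), (285, 107), (288, 130), (291, 130), (294, 129), (297, 129), (300, 130), (303, 128), (306, 129), (309, 128), (312, 129), (315, 130), (318, 130), (321, 128), (324, 126), (327, 170), (330, 167), (333, 167), (336, 167), (339, 167), (342, 110), (345, 94), (348, 91), (351, 181), (354, 178), (357, 165), (360, 178), (363, 175), (366, 134), (369, 104), (372, 113), (375, 26), (378, 24), (381, 28), (384, 24), (387, 23), (390, 22), (393, 23), (396, 20), (399, 20)]
[29, 25, 23, 20, 22, 20, 16, 42, 78, 84, 77, 80, 77, 76, 77, 78, 78, 80, 78, 78, 55, 18, 51, 61, 67, 72, 81, 78, 61, 56, 59, 60, 60, 58, 60, 60, 63, 64, 63, 64, 75, 97, 94, 93, 93, 91, 92, 90, 89, 88, 86, 89, 89, 90, 91, 82, 55, 58, 61
[... 708 characters left out ...]
, 117), (363, 118), (366, 116), (369, 115), (372, 97), (375, 22), (378, 21), (381, 18), (384, 20), (387, 18), (390, 20), (393, 17), (396, 20), (399, 19)]
[25, 27, 24, 22, 19, 23, 15, 39, 76, 91, 89, 88, 87, 88, 87, 87, 81, 70, 72, 71, 53, 25, 51, 51, 51, 53, 53, 52, 53, 55, 52, 55, 54, 53, 54, 51, 54, 55, 54, 55, 53, 52, 54, 51, 56, 56, 54, 55, 51, 55, 54, 55, 52, 52, 54, 55, 54, 53, 53, 55, 51, 53, 53, 53, 54, 55, 54, 54, 53, 52, 53, 53, 55, 53, 54, 53, 53, 54, 56, 53, 51, 54, 51, 53, 47, 25, 33, 69, 72, 77, 87, 89, 88, 87, 89, 88, 88, 90, 86, 61, 14, 23, 22, 22, 20]
slot [[0.5944 0.217  0.045 ]
 [0.6193 0.218  0.045 ]
 [0.5947 0.1988 0.045 ]
 [0.6202 0.1997 0.045 ]
 [0.6078 0.2085 0.045 ]]
```

```bash
python3 - <<'E'
import cv2,numpy as np
a=cv2.imread('pics/w3.png')[190:400,200:360];b=cv2.imread('pics/w4.png')[190:400,200:360]
cv2.imwrite('pics/cmp.png',cv2.resize(np.hstack([a,b]),None,fx=2.4,fy=2.4))
E
```

```text
(no output)
```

View pics/cmp.png

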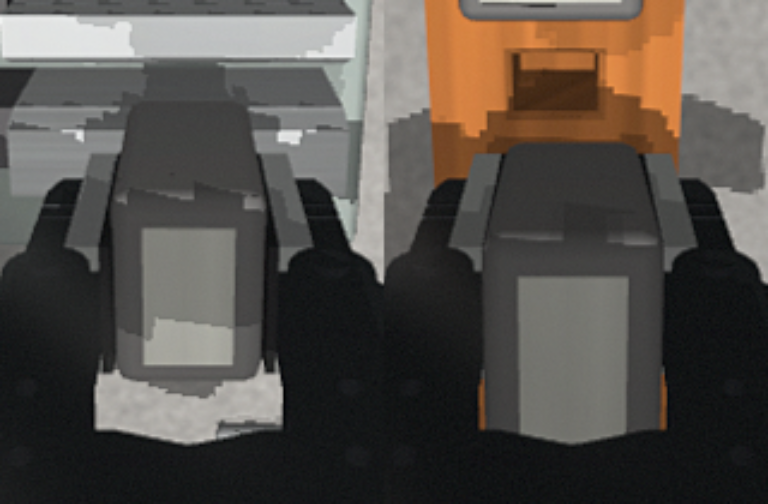

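```bash
python3 - <<'E'
from h import *
M=imaging.calibration("wrist")["mount"]
for f,r0,r1,lev in(("w3",289,322,100),("w4",308,368,92)):
    d=np.load(f"pics/{f}.npz"); K=d["K"]; g=cv2.cvtColor(d["im"],cv2.COLOR_RGB2GRAY).astype(float)
    rows=np.arange(r0,r1); w=[]
    for r in rows:
        k=np.flatnonzero(g[r,240:320]>lev); k=k[abs(k-38)<30]; a,b=240+k[0],240+k[-1]
        w.append((b+(g[r,b]-lev)/(g[r,b]-g[r,b+1]))-(a-(g[r,a]-lev)/(g[r,a]-g[r,a-1])))
    v=(rows-K[1,2])/K[1,1]; q,cov=np.polyfit(v,w,1,cov=True)  # w ~ q1+q0 v ∝ ny v+nz (camera)
    ang=np.degrees(np.arctan2(q[0],q[1])); e=np.degrees(np.sqrt(cov[0,0])/q[1])
    n=np.array([0,q[0],q[1]]); n=M[:3,:3]@(n/np.linalg.norm(n)); print(f,w[0],w[-1],"normal in tool",n,"tilt deg",np.degrees(np.arctan2(n[0],n[2])),"+-",e)
E
```

```text
w3 38.79626485568758 37.80357142857139 normal in tool [-0.0143  0.0007  0.9999] tilt deg -0.8213046213270145 +- 1.0225551238355193
w4 45.92914438502672 44.14285714285717 normal in tool [-0.0627  0.0007  0.998 ] tilt deg -3.597186649032414 +- 0.32432719273742194
```

Sign slip found: the head underside is 10 mm below TCP, so A is now pushed about 14 mm up in the grip, shifted −3.5 mm in tool x and tilted about 3.5°. I'll level it, re-centre and lower in small checked steps.

Call:
move_arm([
  [[0.0023,-0.0026,0,0,3.3,0,0],[-0.0006,0,0.01,0,0,0,0],[-0.0006,0,0.01,0,0,0,0],[0,0,0,0,0,0,0]],
])

```text
t: 11.82
eef_pos: [0.6062, 0.2122, 0.0904]
tool_rot: [-0.021, 0.693, 0.721, 0.018]
contact_force: [-0.1, -0.1, -0.8]
gripper_width: 0.275
grasp_force: 55.6
```

```bash
python3 - <<'E'
from h import *
info(); im,E,K=snap("wrist","w5")
M=imaging.calibration("wrist")["mount"]; g=cv2.cvtColor(im,cv2.COLOR_RGB2GRAY).astype(float)
print(g[200:320:3,262].astype(int).tolist())
ro=cv2.inRange(cv2.cvtColor(im,cv2.COLOR_RGB2HSV),(5,110,40),(16,255,255))
rr=[]
for r in range(60,200,4):
    c=np.flatnonzero(ro[r,200:350])+200
    if len(c)>10: rr.append((r,c[0],c[-1]))
P=np.array(rr); L=ray(np.c_[P[:,1]-.5,P[:,0]],E,K,.045); Q=ray(np.c_[P[:,2]+.5,P[:,0]],E,K,.045)
ok=abs(Q[:,0]-L[:,0]-.07)<.004; print("rack centre line",np.c_[(L+Q)[ok,:2]/2][::4])
E
```

```text
11.825 [0.6062 0.2122 0.0904] F [-0.1266 -0.0712 -0.795 ] M [-0.0304  0.0097 -0.0157] w 23.47698521547369 g 55.610756278038025 yaw x-axis 92.2949245532071 tilt [-0.0051  0.0559 -0.9984] q [-0.6807  0.6005  0.3813  1.7812 -0.37    0.8136 -0.0645]
[220, 221, 235, 114, 122, 89, 117, 115, 114, 115, 89, 48, 46, 44, 45, 44, 49, 52, 52, 53, 55, 55, 56, 56, 55, 56, 57, 58, 54, 72, 97, 110, 117, 124, 128, 85, 115, 116, 115, 114]
rack centre line [[0.6044 0.2787]
 [0.6048 0.27  ]
 [0.6052 0.2612]
 [0.6055 0.2521]
 [0.6059 0.2429]]
```

Call:
move_arm([
  [[0,0.0015,0,0,0,0,0],[0,0,0,0,0,0,0],[0,0,0,0,0,0,0]],
])

```text
t: 12.25
eef_pos: [0.609, 0.2121, 0.0925]
tool_rot: [-0.021, 0.693, 0.721, 0.02]
contact_force: [0.3, -0.3, 0.3]
gripper_width: 0.272
grasp_force: 55.6
```

Call:
move_arm([
  [[-0.0003,-0.0005,0.006,0,0,0,0],[-0.0004,0,0.006,0,0,0,0],[-0.0003,0,0.006,0,0,0,0],[-0.0003,0,0.005,0,0,0,0],[0,0,0,0,0,0,0]],
])

```text
t: 12.88
eef_pos: [0.608, 0.2119, 0.0686]
tool_rot: [-0.021, 0.693, 0.721, 0.019]
contact_force: [-0.7, -0.5, -0.5]
gripper_width: 0.275
grasp_force: 55.6
```

Call:
move_arm([
  [[-0.0003,0,0.005,0,0,0,0],[-0.0003,0,0.005,0,0,0,0],[-0.0002,0,0.004,0,0,0,0],[0,0,0,0,0,0,0]],
])

```text
t: 13.38
eef_pos: [0.608, 0.212, 0.0547]
tool_rot: [-0.021, 0.693, 0.721, 0.02]
contact_force: [0.4, -0.6, -1.3]
gripper_width: 0.274
grasp_force: 55.6
```

Call:
move_arm([
  [[-0.0002,0,0.004,0,0,0,0],[-0.0001,0,0.002,0,0,0,0],[0,0,0,0,0,0,0.0]],
])

```text
t: 13.75
eef_pos: [0.6082, 0.2121, 0.049]
tool_rot: [-0.021, 0.693, 0.721, 0.02]
contact_force: [-0.0, 0.1, -1.6]
gripper_width: 0.276
grasp_force: 55.6
```

Call:
move_arm([
  [[0,0,0,0,0,0,0.04],[0,0,0,0,0,0,0.06],[0,0,0,0,0,0,0.06],[0.001,0,-0.02,0,0,0,0.06],[0.002,0,-0.04,0,0,0,0.06],[0,0,-0.04,0,-3.3,0,0.06],[-0.025,0,-0.05,0,0,0,0.07],[0,0,-0.03,0,0,0,0.07],[0,0,0,0,0,0,0.07],[0,0,0,0,0,0,0.07]],
])

```text
t: 15.0
eef_pos: [0.609, 0.1846, 0.2293]
tool_rot: [-0.0, 0.693, 0.721, 0.0]
contact_force: [-0.2, 0.0, -1.4]
gripper_width: 0.816
grasp_force: 0.0
```

```bash
cat > rack.py <<'E'
from h import *
import sys
def look(f,names):
    info(); im,E,K=snap("wrist",f); hsv=cv2.cvtColor(im,cv2.COLOR_RGB2HSV)
    c0=np.array([.6083,.1852]); a=np.radians(2.29); uy=np.array([-np.sin(a),np.cos(a)])
    for n,s in zip("CADB",(.069,.023,-.023,-.069)):
        p=np.r_[c0+s*uy,.089]; q=proj(p,E,K)[0]
        if n not in names or q[1]>330: continue
        x,y=q.round().astype(int); g=hsv[...,2].astype(int); sat=hsv[...,1]
        # label = region like the head-top pixel, flood filled
        m=np.zeros((422,562),np.uint8); v=cv2.GaussianBlur(im,(3,3),0).copy()
        cv2.floodFill(v,m,(int(x),int(y)),0,(12,)*3,(12,)*3,cv2.FLOODFILL_FIXED_RANGE|cv2.FLOODFILL_MASK_ONLY|(255<<8))
        m=m[1:-1,1:-1]; print(n,"expected",p[:2],"found",rect(m,E,K,.089),"px",q)
if __name__=="__main__": look(sys.argv[1],sys.argv[2])
E
python3 rack.py w6 CADB; python3 -c "
import numpy as np,cv2
d=np.load('pics/w1.npz')"
```

```text
15.0 [0.609  0.1846 0.2293] F [-0.2355  0.046  -1.3776] M [0.0321 0.0616 0.0016] w 69.6598484654543 g 0.0 yaw x-axis 92.27583007305817 tilt [-0.0003  0.0004 -1.    ] q [-0.7492  0.4464  0.4905  1.6812 -0.2342  1.0727 -0.1471]
C expected [0.6055 0.2541] found ((605.2431030273438, 254.00099182128906), (28.49860191345215, 21.71776580810547), 2.2795677185058594) px [276.9145 111.9897]
A expected [0.6074 0.2082] found ((608.6431884765625, 209.4481964111328), (12.625932693481445, 22.177947998046875), 2.6587789058685303) px [276.9829 168.5757]
D expected [0.6092 0.1622] found ((609.10302734375, 163.62960815429688), (42.57099533081055, 25.103477478027344), 2.272268056869507) px [277.0453 220.182 ]
B expected [0.6111 0.1163] found ((610.9222412109375, 115.56319427490234), (20.214275360107422, 22.56908416748047), 1.6886802911758423) px [277.1024 267.4382]
```

A stands square in its slot at (0.6086, 0.2094). Next is B at (0.611, 0.1156).

Call:
move_arm([
  [[-0.05,-0.0008,0.02,0,0,0,0.065],[-0.019,0,0.05,0,0,0,0.065],[0,0,0.05,0,0,0,0.065],[0,0,0.035,0,0,0,0.065],[0,0,0.0185,0,0,0,0.065],[0,0,0,0,0,0,0.025],[0,0,0,0,0,0,0.0],[0,0,0,0,0,0,0.0],[0,0,0,0,0,0,0.0]],
], squeeze=60)

```text
t: 16.18
eef_pos: [0.6121, 0.1157, 0.0569]
tool_rot: [0.0, 0.693, 0.721, 0.001]
contact_force: [-0.3, 0.2, 3.9]
gripper_width: 0.368
grasp_force: 59.6
```

Call:
move_arm([
  [[0,0,-0.015,0,0,0,0],[0,0,-0.035,0,0,0,0],[0,0,-0.035,0,0,0,0],[-0.043,-0.0054,0,0,0,-1.11,0],[-0.043,-0.0054,0,0,0,-1.11,0],[-0.043,-0.0054,0,0,0,-1.11,0],[-0.043,-0.0054,0,0,0,-1.11,0],[-0.043,-0.0054,0,0,0,-1.11,0],[-0.043,-0.0054,0,0,0,-1.11,0],[0,0,0,0,0,0,0],[0,0,0,0,0,0,0],[0,0,0,0,0,0,0]],
])

```text
t: 17.68
eef_pos: [0.602, -0.1424, 0.1409]
tool_rot: [-0.0, 0.649, 0.761, 0.0]
contact_force: [0.6, -0.7, -1.3]
gripper_width: 0.363
grasp_force: 59.5
```

```bash
python3 -c "
from h import *
info()"
```

```text
17.675 [ 0.602  -0.1424  0.1409] F [ 0.6102 -0.7204 -1.3356] M [ 0.0042 -0.0095 -0.0732] w 31.01408188192844 g 59.45170819759369 yaw x-axis 99.05094038070563 tilt [ 0.0001  0.0009 -1.    ] q [-0.2062  0.5155  0.4597  1.8021 -0.2865  0.8901  0.5418]
```

Call:
move_arm([
  [[-0.0019,0,0.008,0,0,0,0],[0,0,0.008,0,0,0,0],[0,0,0.008,0,0,0,0],[0,0,0.008,0,0,0,0],[0,0,0.006,0,0,0,0],[0,0,0.0,0,0,0,0]],
])

```text
t: 18.42
eef_pos: [0.6016, -0.1461, 0.1021]
tool_rot: [-0.0, 0.65, 0.76, -0.0]
contact_force: [0.9, 0.9, -0.3]
gripper_width: 0.366
grasp_force: 59.5
```

Call:
move_arm([
  [[0,0,0.006,0,0,0,0],[0,0,0.005,0,0,0,0],[0,0,0.003,0,0,0,0],[0,0,0.0,0,0,0,0]],
])

```text
t: 18.92
eef_pos: [0.6018, -0.1461, 0.0884]
tool_rot: [-0.0, 0.65, 0.76, -0.0]
contact_force: [-0.8, -0.1, -0.8]
gripper_width: 0.365
grasp_force: 59.5
```

Call:
move_arm([
  [[0.0018,0,0.001,0,0,0,0],[0,0,0.001,0,0,0,0],[0,0,0.001,0,0,0,0],[0,0,0.0,0,0,0,0]],
])

```text
t: 19.42
eef_pos: [0.6019, -0.1441, 0.0869]
tool_rot: [-0.0, 0.65, 0.76, 0.001]
contact_force: [-3.3, 2.1, 9.0]
gripper_width: 0.366
grasp_force: 60.8
```

Call:
move_arm([
  [[0,0,-0.01,0,0,0,0],[0,0,-0.022,0,0,0,0],[0,0,-0.024,0,0,0,0],[0.0429,0.0062,0,0,0,1.11,0],[0.0429,0.0062,0,0,0,1.11,0],[0.0429,0.0062,0,0,0,1.11,0],[0.0429,0.0062,0,0,0,1.11,0],[0.0429,0.0062,0,0,0,1.11,0],[0.0429,0.0062,0,0,0,1.11,0],[0,0,0.02,0,0,0,0],[0,0,0.01,0,0,0,0],[0,0,0,0,0,0,0]],
])

```text
t: 20.92
eef_pos: [0.6105, 0.1134, 0.1109]
tool_rot: [-0.0, 0.694, 0.72, -0.001]
contact_force: [0.2, -0.3, -1.4]
gripper_width: 0.363
grasp_force: 59.4
```

```bash
python3 -c "
from h import *
info(); snap('wrist')
info()"
```

```text
20.925 [0.6105 0.1134 0.1109] F [ 0.2077 -0.3189 -1.4316] M [-0.0501 -0.0039 -0.012 ] w 31.026163152173325 g 59.446460008621216 yaw x-axis 92.12603965665495 tilt [-0.0019 -0.0014 -1.    ] q [-0.6138  0.5595  0.4509  1.8143 -0.3142  0.8412  0.0265]
20.975 [0.6111 0.1135 0.1116] F [ 0.7237 -0.0187 -0.1519] M [-0.005  -0.025  -0.0505] w 31.38977249567245 g 59.447447061538696 yaw x-axis 92.12210833587075 tilt [-0.0006 -0.0009 -1.    ] q [-0.6138  0.5588  0.4512  1.8135 -0.3142  0.8414  0.0264]
```

Call:
move_arm([
  [[0.0023,0.0006,0.01,0,0,0,0],[0,0,0.007,0,0,0,0],[0,0,0.006,0,0,0,0],[0,0,0.0,0,0,0,0]],
])

```text
t: 21.48
eef_pos: [0.6112, 0.1176, 0.0881]
tool_rot: [-0.0, 0.693, 0.721, -0.0]
contact_force: [0.1, -0.8, -0.7]
gripper_width: 0.364
grasp_force: 59.4
```

Call:
move_arm([
  [[-0.001,0,0.006,0,0,0,0],[0,0,0.006,0,0,0,0],[0,0,0,0,0,0,0]],
])

```text
t: 21.85
eef_pos: [0.6112, 0.1166, 0.0761]
tool_rot: [-0.0, 0.693, 0.721, -0.0]
contact_force: [-0.1, -0.5, -1.2]
gripper_width: 0.369
grasp_force: 59.4
```

Blade is in the slot; finishing the descent and releasing, then rising to view.

Call:
move_arm([
  [[0,0,0.008,0,0,0,0],[0,0,0.007,0,0,0,0],[0,0,0.003,0,0,0,0],[0,0,0,0,0,0,0]],
])

```text
t: 22.35
eef_pos: [0.6115, 0.1166, 0.0584]
tool_rot: [-0.0, 0.693, 0.721, -0.0]
contact_force: [-0.0, -0.1, -0.7]
gripper_width: 0.368
grasp_force: 59.4
```

Call:
move_arm([
  [[0,0,0.001,0,0,0,0],[0,0,0,0,0,0,0.045],[0,0,0,0,0,0,0.065],[0,0,-0.02,0,0,0,0.065],[0,0,-0.04,0,0,0,0.065],[0.03,0,-0.055,0,0,0,0.065],[0.038,0,-0.057,0,0,0,0.065],[0,0,0,0,0,0,0.065],[0,0,0,0,0,0,0.065]],
])

```text
t: 23.48
eef_pos: [0.6089, 0.1807, 0.2252]
tool_rot: [0.0, 0.693, 0.721, 0.0]
contact_force: [-0.3, -0.7, -0.5]
gripper_width: 0.761
grasp_force: 0.0
```

```bash
python3 rack.py w7 CADB
```

```text
23.475 [0.6089 0.1807 0.2252] F [-0.2873 -0.7318 -0.4956] M [-0.0655  0.0129  0.0154] w 65.00281987372229 g 0.0 yaw x-axis 92.25342878692959 tilt [ 0.0004  0.     -1.    ] q [-0.7549  0.4507  0.5057  1.6896 -0.2437  1.0639 -0.1332]
C expected [0.6055 0.2541] found ((605.4694213867188, 253.5331268310547), (28.48515510559082, 21.999984741210938), 2.254234790802002) px [276.959  106.8674]
A expected [0.6074 0.2082] found ((608.5761108398438, 209.1236114501953), (12.40817642211914, 22.5511474609375), 2.6368720531463623) px [277.0483 164.7287]
D expected [0.6092 0.1622] found ((610.2195434570312, 163.48944091796875), (2.7632815837860107, 0.8613631129264832), 21.525394439697266) px [277.1295 217.4028]
B expected [0.6111 0.1163] found ((611.77197265625, 116.72636413574219), (20.191431045532227, 21.93825340270996), 2.2278451919555664) px [277.2038 265.5571]
```

Call:
move_arm([
  [[0.05,0,0.02,0,0,0,0.075],[0.0225,0,0.05,0,0,0,0.075],[0,0,0.05,0,0,0,0.075],[0,0,0.035,0,0,0,0.075],[0,0,0.0135,0,0,0,0.075],[0,0,0,0,0,0,0.075]],
])

```text
t: 24.28
eef_pos: [0.606, 0.2524, 0.0553]
tool_rot: [-0.0, 0.694, 0.72, -0.001]
contact_force: [0.5, -0.6, 0.4]
gripper_width: 0.877
grasp_force: 0.0
```

Call:
move_arm([
  [[0.001,0,0,0,0,0,0.04],[0,0,0,0,0,0,0.03],[0,0,0,0,0,0,0.0],[0,0,0,0,0,0,0.0]],
])

```text
t: 24.78
eef_pos: [0.6071, 0.2551, 0.0579]
tool_rot: [0.0, 0.693, 0.721, 0.001]
contact_force: [-0.6, -0.2, 6.2]
gripper_width: 0.461
grasp_force: 62.1
```

```bash
python3 -c "
from h import *
info(); snap('wrist')
info()"
```

```text
24.775 [0.6071 0.2551 0.0579] F [-0.601  -0.2394  6.1704] M [-0.0634  0.3758 -0.0092] w 39.40298949551562 g 62.08352208137512 yaw x-axis 92.2557248315899 tilt [ 0.0019  0.0014 -1.    ] q [-0.775   0.6769  0.4037  1.7461 -0.3549  0.7888 -0.1594]
24.825 [0.6071 0.2552 0.0578] F [-1.7492 -0.3925  6.848 ] M [-0.0738  0.3409 -0.0161] w 39.24593375584501 g 62.08248496055603 yaw x-axis 92.26388348425047 tilt [ 0.0019  0.0015 -1.    ] q [-0.7751  0.6769  0.4037  1.7461 -0.3549  0.7887 -0.1593]
```

Call:
move_arm([
  [[0,0,-0.015,0,0,0,0],[0,0,-0.04,0,0,0,0],[0,0,-0.05,0,0,0,0],[-0.0495,-0.0051,0,0,0,-0.84,0],[-0.0495,-0.0051,0,0,0,-0.84,0],[-0.0495,-0.0051,0,0,0,-0.84,0],[-0.0495,-0.0051,0,0,0,-0.84,0],[-0.0495,-0.0051,0,0,0,-0.84,0],[-0.0495,-0.0051,0,0,0,-0.84,0],[-0.0495,-0.0051,0,0,0,-0.84,0],[-0.0495,-0.0051,0,0,0,-0.84,0],[0,0,0.01,0,0,0,0],[0,0,0.01,0,0,0,0],[0,0,0.0,0,0,0,0]],
])

```text
t: 26.58
eef_pos: [0.6011, -0.141, 0.1401]
tool_rot: [-0.001, 0.649, 0.761, -0.0]
contact_force: [-0.2, 0.4, -0.4]
gripper_width: 0.46
grasp_force: 61.4
```

```bash
python3 -c "
from h import *
info(); snap('wrist','w8')
info()"
```

```text
26.575 [ 0.6011 -0.141   0.1401] F [-0.1633  0.3916 -0.3746] M [ 0.0384  0.0377 -0.0091] w 39.2675048217587 g 61.37697100639343 yaw x-axis 99.12097986764321 tilt [-0.0019  0.0012 -1.    ] q [-0.2193  0.5184  0.475   1.8048 -0.2965  0.8915  0.5501]
26.625 [ 0.6014 -0.1412  0.1406] F [ 0.3583  0.1952 -0.8119] M [ 0.0476 -0.022  -0.0181] w 39.220024048929766 g 61.37642741203308 yaw x-axis 99.12173053375739 tilt [-0.0011  0.0008 -1.    ] q [-0.2195  0.5179  0.4755  1.8042 -0.2963  0.8917  0.5501]
```

Call:
move_arm([
  [[-0.001,0,0.007,0,0,0.1,0],[0,0,0.007,0,0,0,0],[0,0,0,0,0,0,0],[0,0,0,0,0,0,0]],
])

```text
t: 27.12
eef_pos: [0.6017, -0.1442, 0.1271]
tool_rot: [0.0, 0.65, 0.76, 0.0]
contact_force: [0.6, -0.2, -0.3]
gripper_width: 0.458
grasp_force: 61.4
```

Call:
move_arm([
  [[0.001,0,0.006,0,0,0,0],[0,0,0.006,0,0,0,0],[0,0,0.005,0,0,0,0],[0,0,0,0,0,0,0]],
])

```text
t: 27.62
eef_pos: [0.6012, -0.1434, 0.1095]
tool_rot: [-0.0, 0.65, 0.76, -0.0]
contact_force: [-0.1, -0.1, -0.8]
gripper_width: 0.461
grasp_force: 61.4
```

Call:
move_arm([
  [[0,0,0.006,0,0,0,0],[0,0,0.006,0,0,0,0],[0,0,0.004,0,0,0,0],[0,0,0,0,0,0,0]],
])

```text
t: 28.12
eef_pos: [0.6013, -0.1433, 0.0936]
tool_rot: [-0.0, 0.65, 0.76, -0.0]
contact_force: [0.1, -0.8, -1.9]
gripper_width: 0.46
grasp_force: 61.4
```

Call:
move_arm([
  [[0,0,0.003,0,0,0,0],[0,0,0.002,0,0,0,0],[0,0,0.002,0,0,0,0],[0,0,0,0,0,0,0]],
])

```text
t: 28.62
eef_pos: [0.6016, -0.1433, 0.0878]
tool_rot: [0.0, 0.65, 0.76, 0.0]
contact_force: [-3.2, -0.3, 5.9]
gripper_width: 0.461
grasp_force: 61.9
```

C is fully down and free. I'll check the drag briefly while drawing it out.

Call:
move_arm([
  [[0,0,-0.006,0,0,0,0],[0,0,-0.006,0,0,0,0]],
])

```text
t: 28.88
eef_pos: [0.6014, -0.1433, 0.0993]
tool_rot: [-0.0, 0.65, 0.76, -0.0]
contact_force: [-0.2, -1.6, -1.4]
gripper_width: 0.459
grasp_force: 61.2
```

Call:
move_arm([
  [[0,0,-0.015,0,0,0,0],[0,0,-0.025,0,0,0,0],[0,0,-0.025,0,0,0,0],[0.0494,0.006,0,0,0,0.84,0],[0.0494,0.006,0,0,0,0.84,0],[0.0494,0.006,0,0,0,0.84,0],[0.0494,0.006,0,0,0,0.84,0],[0.0494,0.006,0,0,0,0.84,0],[0.0494,0.006,0,0,0,0.84,0],[0.0494,0.006,0,0,0,0.84,0],[0.0494,0.006,0,0,0,0.84,0],[0,0,0.03,0,0,0,0],[0,0,0.02,0,0,0,0],[0,0,0,0,0,0,0],[0,0,0,0,0,0,0]],
])

```text
t: 30.75
eef_pos: [0.6091, 0.2537, 0.1151]
tool_rot: [0.0, 0.694, 0.72, 0.0]
contact_force: [-0.3, 0.5, -0.6]
gripper_width: 0.461
grasp_force: 61.3
```

```bash
python3 -c "
from h import *
info()"
```

```text
30.75 [0.6091 0.2537 0.1151] F [-0.2938  0.5106 -0.5932] M [ 0.0162  0.0165 -0.0044] w 39.35663653977581 g 61.26857042312622 yaw x-axis 92.06143493674351 tilt [ 0.001   0.0002 -1.    ] q [-0.7988  0.6083  0.4422  1.715  -0.3201  0.8894 -0.1867]
```

Call:
move_arm([
  [[0.0005,-0.002,0.007,0,0,-0.2,0],[0,0,0.007,0,0,0,0],[0,0,0,0,0,0,0],[0,0,0,0,0,0,0]],
])

```text
t: 31.25
eef_pos: [0.6064, 0.255, 0.1001]
tool_rot: [0.0, 0.692, 0.721, 0.0]
contact_force: [0.1, -0.3, -0.8]
gripper_width: 0.459
grasp_force: 61.3
```

Call:
move_arm([
  [[0,0.0003,0.006,0,0,0,0],[0,0,0.006,0,0,0,0],[0,0,0.004,0,0,0,0],[0,0,0,0,0,0,0]],
])

```text
t: 31.75
eef_pos: [0.6063, 0.2549, 0.0835]
tool_rot: [-0.0, 0.692, 0.722, -0.0]
contact_force: [-0.4, 0.4, -0.0]
gripper_width: 0.453
grasp_force: 61.3
```

Tip is inside the slot without force; finish lowering.

Call:
move_arm([
  [[0,0,0.008,0,0,0,0],[0,0,0.008,0,0,0,0],[0,0,0.006,0,0,0,0],[0,0,0.002,0,0,0,0],[0,0,0,0,0,0,0]],
])

```text
t: 32.38
eef_pos: [0.6066, 0.255, 0.0599]
tool_rot: [-0.0, 0.692, 0.721, -0.0]
contact_force: [0.2, -0.4, 0.0]
gripper_width: 0.459
grasp_force: 61.3
```

Call:
move_arm([
  [[0,0,0.0015,0,0,0,0],[0,0,0,0,0,0,0.06],[0,0,0,0,0,0,0.075],[0,0,-0.02,0,0,0,0.075],[0,0,-0.04,0,0,0,0.075],[-0.025,0,-0.055,0,0,0,0.08],[-0.045,0,-0.055,0,0,0,0.08],[0,0,0,0,0,0,0.08],[0,0,0,0,0,0,0.08],[0,0,0,0,0,0,0.08]],
])

```text
t: 33.62
eef_pos: [0.6083, 0.1919, 0.2209]
tool_rot: [-0.001, 0.692, 0.722, -0.001]
contact_force: [0.6, 0.8, 0.1]
gripper_width: 0.938
grasp_force: 0.0
```

```bash
python3 rack.py w9 CADB; python3 - <<'E'
from h import *
d=np.load("pics/w9.npz"); im,E,K=d["im"],d["E"],d["K"]
q=proj([.6092,.1622,.089],E,K)[0].round().astype(int); g=cv2.cvtColor(im,cv2.COLOR_RGB2GRAY)
print(q,g[q[1]-45:q[1]+45:2,q[0]-8].tolist(),g[q[1]-8,q[0]-45:q[0]+45:2].tolist())
E
```

```text
33.625 [0.6083 0.1919 0.2209] F [0.6303 0.7847 0.1222] M [-0.0107 -0.0403 -0.0508] w 80.09189835738358 g 0.0 yaw x-axis 92.4680964201353 tilt [-0.0021 -0.0002 -1.    ] q [-0.7672  0.4607  0.5028  1.6852 -0.2485  1.0616 -0.1429]
C expected [0.6055 0.2541] found ((607.2296142578125, 253.77865600585938), (28.690425872802734, 22.947219848632812), 2.4705615043640137) px [277.9538 121.6111]
A expected [0.6074 0.2082] found ((608.7763061523438, 208.92919921875), (12.548595428466797, 21.85162925720215), 2.4840753078460693) px [277.7885 178.9618]
D expected [0.6092 0.1622] found ((609.0176391601562, 163.1101837158203), (42.228206634521484, 25.79297637939453), 2.4971606731414795) px [277.6381 231.1538]
B expected [0.6111 0.1163] found ((611.9827270507812, 117.041259765625), (20.860607147216797, 22.13804054260254), 2.518000602722168) px [277.5007 278.853 ]
[278 231] [129, 129, 128, 122, 142, 107, 111, 108, 46, 49, 54, 53, 52, 58, 109, 138, 114, 166, 136, 142, 144, 144, 143, 142, 144, 147, 140, 138, 137, 149, 77, 59, 40, 43, 42, 42, 39, 47, 63, 83, 101, 143, 140, 141, 138] [82, 80, 85, 83, 89, 85, 81, 70, 67, 98, 137, 162, 232, 230, 241, 126, 136, 135, 138, 141, 142, 142, 143, 142, 142, 143, 144, 143, 140, 141, 140, 140, 136, 162, 90, 94, 64, 74, 75, 74, 75, 86, 87, 85, 85]
```

C is back and seated, and A and B are fine. D's centre is at about (0.609, 0.1617). I'll go for D.

Call:
move_arm([
  [[-0.02,-0.0005,0.03,0,0,0.1,0.082],[-0.01,0,0.05,0,0,0,0.082],[0,0,0.04,0,0,0,0.082],[0,0,0.03,0,0,0,0.082],[0,0,0.0145,0,0,0,0.082],[0,0,0,0,0,0,0.082]],
], squeeze=80)

```text
t: 34.42
eef_pos: [0.6093, 0.1608, 0.0564]
tool_rot: [-0.0, 0.693, 0.721, -0.001]
contact_force: [0.2, 0.0, 0.5]
gripper_width: 0.966
grasp_force: 0.0
```

Call:
move_arm([
  [[0.001,0,0,0,0,0,0.05],[0,0,0,0,0,0,0.035],[0,0,0,0,0,0,0.0],[0,0,0,0,0,0,0.0]],
])

```text
t: 34.92
eef_pos: [0.6108, 0.1621, 0.0591]
tool_rot: [0.0, 0.693, 0.721, 0.001]
contact_force: [-2.1, 0.4, 5.5]
gripper_width: 0.547
grasp_force: 84.5
```

```bash
python3 -c "
from h import *
info()"
```

```text
34.925 [0.6108 0.1621 0.0591] F [-2.1002  0.3629  5.5406] M [0.0516 0.3822 0.0276] w 46.68453601063645 g 84.5337975025177 yaw x-axis 92.26732240470392 tilt [ 0.0018  0.0013 -1.    ] q [-0.6582  0.6425  0.4174  1.8144 -0.362   0.7584 -0.0098]
```

Call:
move_arm([
  [[0,0,-0.015,0,0,0,0],[0,0,-0.04,0,0,0,0],[0,0,-0.05,0,0,0,0],[-0.0505,-0.006,0,0,0,-1.11,0],[-0.0505,-0.006,0,0,0,-1.11,0],[-0.0505,-0.006,0,0,0,-1.11,0],[-0.0505,-0.006,0,0,0,-1.11,0],[-0.0505,-0.006,0,0,0,-1.11,0],[-0.0505,-0.006,0,0,0,-1.11,0],[0,0,0.01,0,0,0,0],[-0.001,0,0.01,0,0,0,0],[0,0,0.004,0,0,0,0],[0,0,0,0,0,0,0]],
])

```text
t: 36.55
eef_pos: [0.6008, -0.1427, 0.138]
tool_rot: [-0.001, 0.649, 0.761, -0.0]
contact_force: [-0.3, 0.2, -0.1]
gripper_width: 0.543
grasp_force: 83.7
```

```bash
python3 - <<'E'
from h import *
info(); snap("wrist","w10")
for f in("w3","w8","w10"):
    g=cv2.cvtColor(np.load(f"pics/{f}.npz")["im"],cv2.COLOR_RGB2GRAY).astype(int); print(f,[int(v) for v in g[222:300:1,278]])
E
```

```text
36.55 [ 0.6008 -0.1427  0.138 ] F [-0.346   0.1942 -0.1103] M [-0.0429 -0.0177  0.0562] w 46.4045006026225 g 83.74427676200867 yaw x-axis 99.03612790348413 tilt [-0.0009  0.0006 -1.    ] q [-0.2211  0.522   0.4811  1.8071 -0.3028  0.8869  0.5567]
w3 [74, 75, 74, 75, 75, 74, 74, 74, 75, 74, 67, 64, 62, 64, 65, 65, 67, 66, 65, 65, 63, 65, 66, 65, 65, 64, 66, 67, 67, 66, 65, 67, 67, 67, 69, 66, 66, 67, 68, 67, 68, 68, 67, 70, 67, 68, 66, 77, 90, 99, 117, 80, 63, 65, 71, 69, 71, 74, 71, 73, 72, 68, 78, 107, 126, 126, 127, 126, 125, 128, 127, 127, 125, 126, 127, 128, 126, 127]
w8 [72, 74, 73, 74, 73, 75, 73, 74, 74, 63, 65, 65, 65, 64, 65, 65, 66, 67, 66, 66, 66, 65, 67, 66, 66, 66, 67, 66, 65, 68, 66, 66, 68, 67, 68, 67, 67, 65, 66, 68, 68, 67, 68, 66, 74, 94, 67, 60, 65, 68, 68, 67, 69, 71, 73, 73, 71, 73, 70, 78, 116, 129, 129, 127, 126, 125, 125, 125, 125, 128, 127, 128, 127, 128, 124, 127, 127, 127]
w10 [72, 74, 72, 71, 74, 69, 64, 63, 65, 62, 65, 64, 63, 66, 66, 66, 63, 66, 64, 65, 67, 64, 66, 64, 64, 67, 68, 68, 66, 66, 68, 64, 66, 68, 65, 68, 66, 67, 67, 67, 75, 89, 60, 100, 119, 120, 122, 133, 81, 66, 71, 73, 71, 71, 67, 81, 124, 127, 126, 126, 125, 125, 124, 123, 125, 126, 125, 126, 125, 124, 125, 127, 124, 127, 126, 125, 127, 124]
```

Call:
move_arm([
  [[0,0,0.006,0,0,0,0],[0,0,0.004,0,0,0,0],[0,0,0,0,0,0,0],[0,0,0,0,0,0,0]],
])

```text
t: 37.1
eef_pos: [0.6009, -0.1443, 0.1285]
tool_rot: [0.0, 0.65, 0.76, 0.0]
contact_force: [0.2, 0.9, -0.9]
gripper_width: 0.551
grasp_force: 83.7
```

Call:
move_arm([
  [[0.001,0,0.004,0,0,0,0],[0,0,0.004,0,0,0,0],[0,0,0.003,0,0,0,0],[0,0,0,0,0,0,0]],
])

```text
t: 37.6
eef_pos: [0.6006, -0.1436, 0.1172]
tool_rot: [0.0, 0.65, 0.76, -0.0]
contact_force: [0.2, -1.5, -0.6]
gripper_width: 0.546
grasp_force: 83.7
```

Call:
move_arm([
  [[0,0,0.003,0,0,0,0],[0,0,0.003,0,0,0,0],[0,0,0,0,0,0,0]],
])

```text
t: 37.98
eef_pos: [0.6018, -0.1439, 0.1124]
tool_rot: [0.001, 0.65, 0.76, 0.001]
contact_force: [1.2, -1.9, 4.1]
gripper_width: 0.544
grasp_force: 84.4
```

Call:
move_arm([
  [[0,0,0.003,0,0,0,0],[0,0,0.002,0,0,0,0],[0,0,0,0,0,0,0]],
])

```text
t: 38.35
eef_pos: [0.6018, -0.1439, 0.1072]
tool_rot: [0.001, 0.65, 0.76, 0.001]
contact_force: [1.3, -2.3, 3.1]
gripper_width: 0.549
grasp_force: 84.2
```

Call:
move_arm([
  [[0,0,0.004,0,0,0,0],[0,0,0.004,0,0,0,0],[0,0,0,0,0,0,0]],
])

```text
t: 38.72
eef_pos: [0.6011, -0.1439, 0.0985]
tool_rot: [0.001, 0.65, 0.76, -0.0]
contact_force: [1.8, -2.6, 0.1]
gripper_width: 0.55
grasp_force: 83.9
```

Call:
move_arm([
  [[0,0,0.003,0,0,0,0],[0,0,0.003,0,0,0,0],[0,0,0.001,0,0,0,0]],
])

```text
t: 39.1
eef_pos: [0.6006, -0.144, 0.0913]
tool_rot: [0.0, 0.65, 0.76, -0.0]
contact_force: [1.4, -6.3, 2.9]
gripper_width: 0.549
grasp_force: 84.1
```

Call:
move_arm([
  [[0,0,0.001,0,0,0,0],[0,0,0.001,0,0,0,0],[0,0,0.001,0,0,0,0],[0,0,0,0,0,0,0]],
])

```text
t: 39.6
eef_pos: [0.6006, -0.1441, 0.089]
tool_rot: [0.0, 0.65, 0.76, -0.0]
contact_force: [-0.7, -4.4, 7.6]
gripper_width: 0.54
grasp_force: 84.9
```

Call:
move_arm([
  [[0,0,0.001,0,0,0,0],[0,0,0,0,0,0,0]],
])

```text
t: 39.85
eef_pos: [0.6006, -0.1441, 0.089]
tool_rot: [0.0, 0.65, 0.76, 0.0]
contact_force: [-4.3, -3.9, 16.4]
gripper_width: 0.546
grasp_force: 85.9
```

It's firmly seated. I'll ease off, release, withdraw and inspect.

Call:
move_arm([
  [[0,0,-0.002,0,0,0,0],[0,0,0,0,0,0,0.055],[0,0,0,0,0,0,0.07],[0,0,0,0,0,0,0.08],[0,0,-0.02,0,0,0,0.08],[0,0,-0.04,0,0,0,0.08],[0,0,-0.04,0,0,0,0.08],[-0.03,0,-0.04,0,0,0,0.08],[0,0,0,0,0,0,0.08],[0,0,0,0,0,0,0.08]],
])

```text
t: 41.1
eef_pos: [0.6051, -0.1724, 0.2298]
tool_rot: [-0.0, 0.65, 0.76, 0.0]
contact_force: [-1.3, 0.4, -0.2]
gripper_width: 0.939
grasp_force: 0.0
```

```bash
python3 -c "
from h import *
info(); w=snap('wrist','w11')[0]; s=snap('scene','s11')[0]
cv2.imwrite('pics/fin.png',np.hstack([w[80:380,130:480],cv2.resize(s[110:300,205:385],None,fx=1.58,fy=1.58)[:300]])[:,:,::-1])"
```

```text
41.1 [ 0.6051 -0.1724  0.2298] F [-1.337   0.4087 -0.16  ] M [ 0.1117  0.0021 -0.0053] w 80.18761733713697 g 0.0 yaw x-axis 98.91097710648822 tilt [ 0.0002  0.0008 -1.    ] q [-0.211   0.44    0.5321  1.7005 -0.25    1.0692  0.5561]
```

View pics/fin.png

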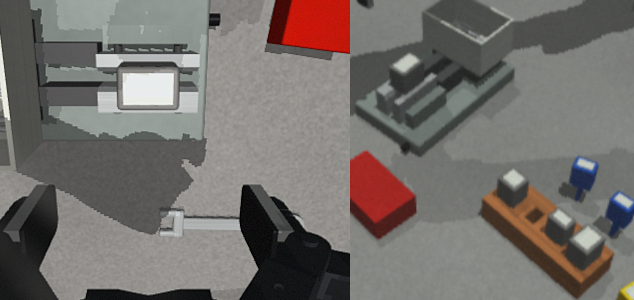

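D's head sits flat on the rails at about (278,167) in the full wrist frame. B, A and C stand in the rack, with only D's slot empty. I'll check the head height by the label size, then hand in.

```bash
python3 - <<'E'
from h import *
d=np.load("pics/w11.npz"); im,E,K=d["im"],d["E"],d["K"]
v=cv2.GaussianBlur(im,(3,3),0); m=np.zeros((422,562),np.uint8)
cv2.floodFill(v,m,(278,168),0,(12,)*3,(12,)*3,cv2.FLOODFILL_FIXED_RANGE|cv2.FLOODFILL_MASK_ONLY|(255<<8))
r=rect(m[1:-1,1:-1],E,K,.119); print(r)
(w,h)=sorted(r[1])[::-1]
if abs(w-36.5)<1.2 and abs(h-22.2)<1.2: print(bot.hand_in())
E
```

```text
((600.7429809570312, -144.17140197753906), (36.67002487182617, 22.134645462036133), 8.902236938476562)
the job is handed in; nothing more can be done
None
```

Leaf D, the first to bind (gap about 12 mm), is fully down in the feeder gap and released, with A, B and C back in the rack. Putting A back, I missed its slot once and it pressed on the rack at about 68 N before I lifted it and re-seated it square; the job is handed in, at about 41 s.

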